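# Turn the work over in the slide-jaw clamp

## Task

Turn the notched block over in the sliding-jaw clamp so that its notched face is on top: take the packing block out from behind the sliding jaw and lay it on the bench clear of the clamp, slide the jaw back, and tip the notched block over where it stands, without lifting it out of the clamp, until it lies flat with the notch up. Then slide the jaw up again so that the block is held snugly and squarely between both jaws. Leave everything else on the bench where it is.

Things in the scene. Friction and masses are not known exactly. Their poses are not given: they have to be found in the camera images.
- clamp: Board clamp screwed to the bench, fixed. Bed 182 (x) x 110 (y) x 18 mm; origin: centre of its underside; +x from the sliding to the fixed jaw (roughly away from the robot). Dark fixed jaw on the far end: x 63 (inner face) to 91 mm, 110 long, top at z 42. Low end stop, near end: x -91 to -73 (inner face), top at z 30.
- jaw (a joint): Sliding jaw on the bed, 24 (x) x 110 (y) mm, top at clamp z 42. 0 to 0.080 m, grows as it opens toward the end stop (clamp -x). Gripping face at clamp x = 35 mm - value, back at 11 mm - value; space between the jaws 28 mm + value. About 3 N of friction, stays where left, no spring or lock. With the block lying flat (56 mm wide) it is shut at 0.028.
- jaw_bar (a point): Middle of the level steel bar, 16 mm thick, that passes through the sliding jaw along clamp y and sticks out to y = -115 and +115 mm: clamp x = 23 mm - jaw value, z = 32 mm. The ends hang free beside the 110 mm wide bed, over the bench; the jaw can be pushed either way on one of them.
- work: Notched block, pale wood, 30 (x) x 90 (y) x 56 (z) mm, 0.1 to 0.2 kg, loose, standing on edge on the bed between the jaws, 32 mm of it above them. Origin: centre of its underside as it stands. A notch 18 wide, 9 deep runs along z across its +x face, centred at y = +12 mm; this face starts against the fixed jaw. Lying flat it is 30 mm high.
- work_center (a point): Centre of the notched block.
- packing: Packing block: plain beech scrap 45 (x) x 95 (y) x 34 (z) mm, about 0.1 kg, loose, lying on the bed between the sliding jaw's back and the end stop, so that the jaw cannot slide back; its top is at clamp z 52. Origin: centre of its underside.
- packing_center (a point): Centre of the packing block.
- wax_tin: Bystander: round flat tin, 72 mm across, 25 high. Origin centre of underside.
- oil_pot: Bystander: round wooden oil pot, 73 mm across, 86 high. Origin centre of underside.
- sanding_block: Bystander: cork sanding block 64 (x) x 112 (y) x 34 mm. Origin centre of underside.
- maple_offcut: Bystander: pale offcut 40 (x) x 90 (y) x 22 mm. Origin centre of underside.
- marking_gauge: Bystander: wooden marking gauge 60 (x) x 190 (y) x 72 mm high. Origin centre of underside. Near it begins a flat steel straightedge 43 mm wide, 5 thick, that lies on the bench from (0.51, -0.29) m to (1.43, 0.24) m.
- mallet: Bystander: wooden mallet 68 (x) x 270 (y) x 58 mm high, at the left; origin centre of underside. Also: chisels at the right (y below -0.49 m); a board 24 mm thick at the back (its near edge from (0.61, 0.15) to (0.68, -0.03) m), on it planes 131 mm high (x above 0.68 m). The bench's front edge is at x = 0.33 m.
Not all that is in view belongs to the job. What is shaped like the work but orange is not meant.

How it is judged (in metres and radians):
On the way, in this order (a step that is already met when the one before it is completed fails the run):
1. the packing block is clear of the clamp (horizontal distance between packing_center and clamp above 0.125 m), for 0.1 s.
2. the jaw is slid well back (value of joint jaw above 0.05 m), for 0.1 s.
3. the notched block lies with its notch up (angle between work's own x axis and vertical below 0.2 rad), for 0.2 s.
At the end, for the whole second after the job is handed in: Notched block flat on the bed, notch up and square to the jaws (0.08 rad), within 30 mm of the jaws' middle, within 3 mm of the fixed jaw; jaw value below 0.031; packing block lying on the bench, centre over 125 mm from the clamp's centre; all at rest (angle between work's own x axis and vertical below 0.08 rad and z of work_center in the frame of clamp between 0.029 and 0.037 m and x of work_center in the frame of clamp above 0.032 m and y of work_center in the frame of clamp between -0.03 and 0.03 m and angle between the z axis of work and the x axis of clamp, either way round below 0.08 rad and value of joint jaw below 0.031 m and linear speed of each of work, packing below 0.01 m/s and horizontal distance between packing_center and clamp above 0.125 m and height (world z) of packing_center below 0.032 m); the robot touches nothing.
It fails at once if the notched block is lifted out of the clamp (height (world z) of work_center above 0.085 m or horizontal distance between work_center and clamp above 0.125 m).
It fails at once if something else on the bench is knocked or shoved more than 20 mm (distance of any of wax_tin, oil_pot, sanding_block, maple_offcut, marking_gauge, mallet from where it was at the start of the episode above 0.02 m).
It also fails if it takes over 61 s, if anything falls off the work surface, if the arm or the gripper's body presses on something with over 40 N, if the wrist force passes 120 N, or if a joint passes its speed limit or range.

## Robot

A 6-joint arm with a two-finger parallel gripper is mounted at the origin on a cart in front of the work surface, level with it; the furniture and walls round the work are solid. World frame = base frame: x ahead of the robot, y to its left, z up, the work surface at z = 0. Lengths are in mm, angles in rad, forces in N, time in s.
With the tool pointing down it reaches from about 275 to 750 mm from the base axis. Payload 10.2 kg.
Tool frame: the origin (TCP) lies between the finger pads; the fingertips stand 19 mm ahead of it and the grasp point (between the pads) is the TCP; z points along the fingers, y is the line along which they close (so a half turn about z gives the same grasp; the last joint's range is limited). The gripper opens to 85 mm and grips with 20 to 120 N. Pads are 22 mm wide; open, the fingers measure 114 mm over their backs; the gripper's body (76 mm by 85 mm) begins 54 mm behind the grasp point. The pads swing forward as they close: fully open they stand 13 mm farther back than shut.
Start: joints at [1.078, 0.313, 1.498, -0, 1.331, -0.223], TCP at [139.946, 506.01, 250.294] pointing down, gripper open.
Joint ranges: [-2.94, 2.94], [-0.97, 2.17], [0.19, 2.56], [-1.23, 4.37], [0.02, 3.11], [-2.88, 2.88]. Speed limits (rad/s): [2.39, 2.39, 3.01, 3.14, 3.14, 3.14].

## Interface

Orientations are given as a unit quaternion [w, x, y, z].
In Python, from rig import sense, capture, finish_job gives the robot as it stands. The module is installed in compiled form; this text tells all that it offers.
- The arm moves only by the tool move_arm, never from a script. Its argument "moves" is a list of rows, each an object with "turn": the turn, a rotation vector about the tool's x, y, z in rad, a list of three; "translation": the shift along the tool's x, y, z in mm, a list of three; "hand": the opening, from 0 (shut) to 1 (fully open). In form: [{"turn": [wx, wy, wz], "translation": [x, y, z], "hand": hand}, ...]. A call has 1 to 10 rows; each row shifts and turns the commanded pose from where the row before left it, along the tool's axes as they then stand; what a row does not reach is not made up. A row lasts 1/12 s, in which the tool goes at most 41.7 mm and 7.16 degrees, less where a joint would pass 70% of its speed; a pose out of reach is approached as far as the arm can. A call with a gripper value outside its range is refused whole. The fingers move at their own pace and stop on an object; "grip_force" is the grip in N (left out, the last holds). Time passes only in rows, so rows that do not move let the fingers close. It gives the time, the measured TCP pose, the force, the opening and the grip force at its end, in the units of the state.
- sense(): the state, without advancing time (a new reading comes with each control period).
- capture(name): name is "scene" or "top" or "wrist"; returns a dict with "image" (400x640x3 uint8, blue, green, red), "z_map" (400x640 float32, mm along the optical axis (not along the pixel's ray), 0 where there is no reading), "vertical_fov" (degrees; the focal length in pixels is half the picture's height over the tangent of half this angle, whatever the lens; pixels are square), "cx", "cy" (the principal point, pixels), "R" (3x3) and "t" (3): a world point X has camera coordinates R X + t; the wrist camera has in their place "T_tool_cam" (4x4, takes a point from camera to tool coordinates, whose origin is the TCP and whose axes are the flange's). Camera axes: x right, y down, z forward; pixel columns grow to the right and rows downward; lengths in mm; the calibration is good to about 2 mm. A picture is of the moment at which its call begins: read the wrist's pose just before it.
- finish_job(): hands the job in; it is judged then, once.
The state is a dict: "time_s": time; "joints": joint angles; "dq": joint speeds; "tau": joint torques, N m; "eef_pos": TCP position; "ee_rot": TCP orientation; "force": force on the tool from outside, world axes, zero at the start; "wrist_torque": the same for the moment, N m; "grip_width": opening from 0.0 (shut) to 1.0 (fully open); "grip_force": force on a finger pad.
Only numpy, scipy, OpenCV 4.12 (cv2) and the standard library are available. Lean on these libraries where they do the work, as an engineer would, in place of code of your own. Each camera call takes 0.05 s, during which the arm holds its last target. There are 200 camera calls.

## Working session

There is one attempt and no reset: what is moved stays moved. The work goes in short steps, Python scripts to look and compute and a tool call to move; the robot and the scene stay as the last step left them, time stands still between calls to the robot, and variables do not carry over. Pictures are saved under pics/ and viewed, at most 10 in all, crops included, and the job is handed in when it is done.

Besides the shell and the picture viewer there is one more tool, called as name(argument=value, ...) on one line, values as JSON. move_arm: Moves the arm, as the interface text tells. Its arguments: {"type":"object","properties":{"moves":{"type":"array","items":{"type":"object","properties":{"turn":{"type":"array","items":{"type":"number"}},"translation":{"type":"array","items":{"type":"number"}},"hand":{"type":"number"}}}},"grip_force":{"type":"number"}},"required":["moves"]}

```bash
mkdir -p pics
cat > h.py <<'E'
import numpy as np, cv2
from rig import sense, capture
def cap(n):
    s=sense(); c=capture(n); c['s']=s
    h=c['image'].shape[0]; c['f']=h/2/np.tan(np.radians(c['vertical_fov'])/2)
    if 'R' not in c:
        w,x,y,z=s['ee_rot']
        from scipy.spatial.transform import Rotation as Ro
        T=np.eye(4);T[:3,:3]=Ro.from_quat([x,y,z,w]).as_matrix();T[:3,3]=s['eef_pos']
        M=np.linalg.inv(T@c['T_tool_cam']); c['R']=M[:3,:3];c['t']=M[:3,3]
    c['R']=np.array(c['R']);c['t']=np.array(c['t']).ravel()
    return c
def cloud(c):
    z=c['z_map'];v,u=np.mgrid[:z.shape[0],:z.shape[1]]
    P=np.stack([(u-c['cx'])*z/c['f'],(v-c['cy'])*z/c['f'],z],-1)
    W=(P-c['t'])@c['R']; W[z==0]=np.nan
    return W
def plane(c,u,v,zz):
    d=c['R'].T@np.array([(u-c['cx'])/c['f'],(v-c['cy'])/c['f'],1]); o=-c['R'].T@c['t']
    return o+d*(zz-o[2])/d[2]
def rect(W,m):
    p=W[m]; p=p[~np.isnan(p[:,0])]
    return cv2.minAreaRect(p[:,:2].astype(np.float32)),len(p),p.mean(0)
E
python3 - <<'E'
from h import *
for n in ['scene','top']:
    c=cap(n); cv2.imwrite(f'pics/{n}0.png',c['image']); np.save(f'{n}0.npy',cloud(c))
    print(n,c['f'],(-c['R'].T@c['t']).round(),c['R'].round(2).tolist())
print(sense())
E
```

```text
scene 408.59503695883944 [  90. 1043. 1278.] [[-0.9, -0.44, -0.01], [-0.32, 0.67, -0.67], [0.3, -0.6, -0.74]]
top 408.2998678964341 [ 451.   82. 1297.] [[-0.01, -1.0, 0.01], [-0.99, 0.01, -0.13], [0.13, -0.01, -0.99]]
{'time_s': 0.1, 'joints': array([ 1.07757663e+00,  3.13403820e-01,  1.49835487e+00,  1.11514492e-05,
        1.33099481e+00, -2.23436540e-01]), 'dq': array([ 0.00149631, -0.00190939, -0.00241978,  0.0001794 , -0.0004644 ,
        0.00039445]), 'tau': array([ 4.38055984e-03, -4.12902582e+01, -2.60142910e+01, -1.35641048e-04,
        3.04591202e-03, -2.63357583e-05]), 'eef_pos': array([139.85300574, 505.81831173, 249.78963673]), 'ee_rot': array([-2.08631189e-04,  1.34484168e-01,  9.90915572e-01, -5.41658312e-04]), 'force': array([ 0.5113177 , -0.26297444,  0.3691702 ]), 'wrist_torque': array([ 0.03912371, -0.01685   , -0.04308018]), 'grip_force': 0.0, 'grip_width': 0.9991174686007855}
```

View pics/top0.png

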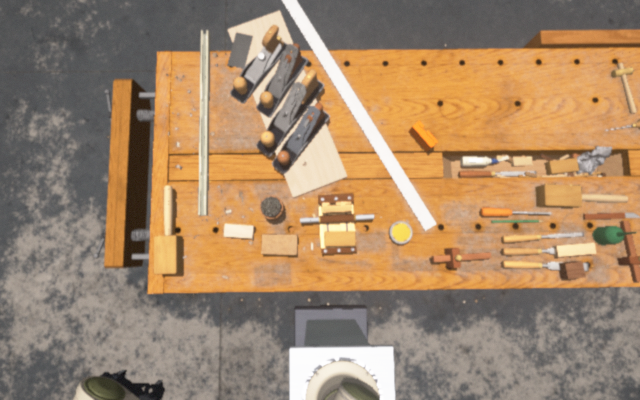

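View pics/scene0.png

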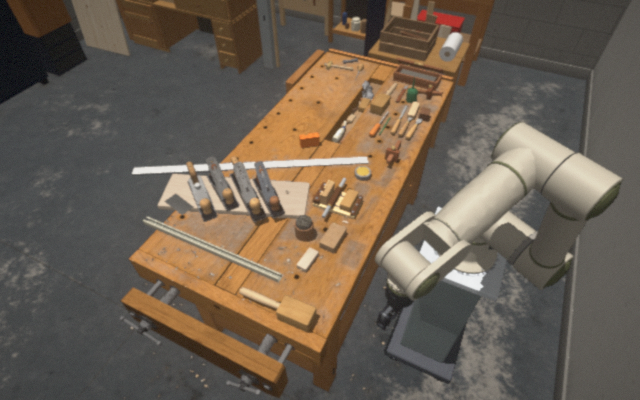

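The top view shows the clamp at about (337,224), with the pale block near the fixed jaw (337,208) and packing near (338,239). The oil pot is at (272,208), cork at (279,245), maple at (238,231), tin at (401,232). An orange look-alike lies at (424,136) and is not meant. Next I'll enlarge the clamp and measure it.

Run:
```python
from h import *
im=cv2.imread('pics/top0.png'); W=np.load('top0.npy')
cv2.imwrite('pics/crop0.png',cv2.resize(im[180:270,250:430],None,fx=4.4,fy=4.4,interpolation=cv2.INTER_CUBIC))
for n,(u0,v0,u1,v1) in dict(clamp=(315,190,360,258),oil=(258,192,288,226),cork=(258,230,300,260),maple=(220,220,257,242),tin=(386,218,415,247)).items():
    S=W[v0:v1,u0:u1]
    for lo,hi in [(10,27),(25,36),(36,46),(48,56),(60,100)]:
        m=(S[...,2]>lo)&(S[...,2]<hi)
        if m.sum()>15:
            r=rect(S,m);print(n,lo,hi,r[1],np.round(r[2]),[np.round(x,1) for x in r[0]])
```

```text
clamp 10 27 559 [511.  14.  17.] [array([514. ,  10.6]), array([154.6, 120.1]), np.float64(1.2)]
clamp 25 36 253 [470.   6.  30.] [array([521.8,   7.1]), array([136.6, 169.9]), np.float64(89.3)]
clamp 36 46 604 [569.   9.  41.] [array([539.3,   7. ]), array([158.4, 136.6]), np.float64(2.2)]
clamp 48 56 394 [483.   2.  51.] [array([510.4,   2.1]), array([101.7,  94.9]), np.float64(1.3)]
clamp 60 100 284 [574.  10.  73.] [array([574.9,  10.4]), array([29.6, 88.4]), np.float64(2.4)]
oil 36 46 18 [566. 184.  41.] [array([569. , 187.6]), array([24.6, 60.7]), np.float64(70.8)]
oil 60 100 430 [577. 209.  78.] [array([577.7, 209.6]), array([69.8, 67.2]), np.float64(88.7)]
cork 25 36 607 [465. 188.  33.] [array([466. , 186.8]), array([110.1,  61.4]), np.float64(88.9)]
cork 36 46 111 [465. 187.  37.] [array([465.4, 187.4]), array([108.2,  60.2]), np.float64(87.5)]
maple 10 27 377 [508. 314.  21.] [array([508.3, 314.9]), array([90.3, 39.8]), np.float64(85.7)]
maple 25 36 24 [507. 314.  26.] [array([508.1, 314.9]), array([83.4, 38.8]), np.float64(85.0)]
tin 10 27 384 [ 499. -190.   23.] [array([ 499.1, -190.7]), array([70.1, 70. ]), np.float64(16.7)]
tin 25 36 130 [ 499. -190.   27.] [array([ 497.9, -191.8]), array([62.7, 65.4]), np.float64(88.4)]
```

View pics/crop0.png

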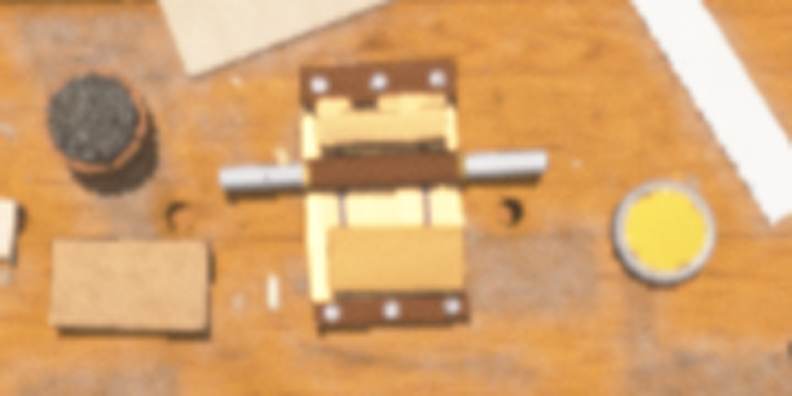

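The crop confirms it: the plain packing lies at crop (395,260), in front of the sliding jaw, and the pale work with the notch (365,105) stands against the fixed jaw (380,82). I'll move the wrist over the clamp for a precise measurement.

move_arm(moves=[{"turn":[0,0,0],"translation":[-31.4,-26,0],"hand":1},{"turn":[0,0,0],"translation":[-31.4,-26,0],"hand":1},{"turn":[0,0,0],"translation":[-31.4,-26,0],"hand":1},{"turn":[0,0,0],"translation":[-31.4,-26,0],"hand":1},{"turn":[0,0,0],"translation":[-31.4,-26,0],"hand":1},{"turn":[0,0,0],"translation":[-31.4,-26,0],"hand":1},{"turn":[0,0,0],"translation":[-31.4,-26,0],"hand":1},{"turn":[0,0,0],"translation":[-31.4,-26,0],"hand":1},{"turn":[0,0,0],"translation":[-31.4,-26,0],"hand":1},{"turn":[0,0,0],"translation":[-31.4,-26,0],"hand":1}])

```text
time_s: 0.93
eef_pos: [373.9, 169.8, 250.3]
ee_rot: [0.0, 0.135, 0.991, 0.0]
force: [-0.2, 0.5, 1.1]
grip_width: 1.001
grip_force: 0.0
```

move_arm(moves=[{"turn":[0,0,0],"translation":[-31.4,-26,0],"hand":1},{"turn":[0,0,0],"translation":[-31.4,-26,0],"hand":1},{"turn":[0,0,0],"translation":[-31.4,-26,0],"hand":1},{"turn":[0,0,0],"translation":[-31.4,-26,0],"hand":1},{"turn":[0,0,0],"translation":[-31.4,-26,0],"hand":1},{"turn":[0,0,0.12],"translation":[0,0,0],"hand":1},{"turn":[0,0,0.12],"translation":[0,0,0],"hand":1},{"turn":[0,0,0.12],"translation":[0,0,0],"hand":1},{"turn":[0,0,0.12],"translation":[0,0,0],"hand":1},{"turn":[0,0,0.12],"translation":[0,0,0],"hand":1}])

```text
time_s: 1.77
eef_pos: [489.8, 4.5, 249.9]
ee_rot: [-0.0, 0.424, 0.906, -0.0]
force: [0.2, 0.0, 0.4]
grip_width: 0.998
grip_force: 0.0
```

move_arm(moves=[{"turn":[0,0,0.12],"translation":[0,0,0],"hand":1},{"turn":[0,0,0.12],"translation":[0,0,0],"hand":1},{"turn":[0,0,0.12],"translation":[0,0,0],"hand":1},{"turn":[0,0,0.12],"translation":[0,0,0],"hand":1},{"turn":[0,0,0.12],"translation":[0,0,0],"hand":1},{"turn":[0,0,0.1],"translation":[0,0,0],"hand":1},{"turn":[0,0,0],"translation":[0,0,0],"hand":0.85},{"turn":[0,0,0],"translation":[0,0,0],"hand":0.85}])

```text
time_s: 2.43
eef_pos: [489.8, 4.6, 250.1]
ee_rot: [-0.0, 0.706, 0.709, -0.0]
force: [-0.3, -0.4, -0.9]
grip_width: 0.851
grip_force: 0.0
```

```bash
cat > meas.py <<'E'
from h import *
import sys
def run(name,bands):
    c=cap('wrist'); W=cloud(c); np.save('w.npy',W); cv2.imwrite(f'pics/{name}.png',c['image'])
    s=c['s']; print(s['time_s'],s['eef_pos'].round(1),s['ee_rot'].round(4),s['joints'].round(3),s['grip_width'])
    Z=np.nan_to_num(W[...,2],nan=-99)
    for lo,hi in bands:
        m=((Z>lo)&(Z<hi)).astype(np.uint8); m=cv2.morphologyEx(m,cv2.MORPH_OPEN,np.ones((3,3)))
        n,L,st,ce=cv2.connectedComponentsWithStats(m)
        for i in range(1,n):
            if st[i,4]>300:
                r=rect(W,L==i); print((lo,hi),st[i].tolist(),r[2].round(1),[np.round(x,1) for x in r[0]])
E
python3 -c "
from meas import *
run('w1',[(14,22),(26,34),(38,46),(48,56),(68,80)])"
```

```text
2.4333 [489.8   4.6 250.1] [-2.000e-04  7.057e-01  7.085e-01 -1.000e-04] [-0.23   0.236  1.6    0.     1.307 -0.234] 0.8513120347870637
(14, 22) [288, 120, 66, 88, 2409] [510.   17.4  17.6] [array([492.7,   5.3]), array([ 77.4, 109.5]), np.float64(2.4)]
(26, 34) [512, 16, 128, 137, 803] [769.8 101.3  30.1] [array([776.6,  96. ]), array([  3.3, 227.5]), np.float64(51.8)]
(26, 34) [551, 22, 42, 25, 593] [751.6 150.8  29.7] [array([751.3, 152.2]), array([36.7, 22.8]), np.float64(47.2)]
(26, 34) [615, 101, 25, 42, 530] [839.9  63.9  29.8] [array([840.7,  61.3]), array([15.4, 61.6]), np.float64(48.7)]
(26, 34) [272, 124, 21, 89, 1334] [445.5   6.3  29.6] [array([445.3,   3.5]), array([ 18.1, 108.2]), np.float64(2.5)]
(38, 46) [559, 57, 57, 61, 396] [774.1  98.1  41.9] [array([775.6,  96.9]), array([ 4. , 98.5]), np.float64(53.9)]
(38, 46) [355, 78, 22, 179, 2472] [542.5   8.6  41. ] [array([ 5.434e+02, -2.000e-01]), array([ 24.1, 212.9]), np.float64(2.5)]
(38, 46) [407, 119, 27, 93, 1603] [606.3  16.3  41.6] [array([604.,  10.]), array([ 28.1, 109.3]), np.float64(2.6)]
(48, 56) [584, 9, 45, 47, 540] [769.9 146.8  52.1] [array([766.3, 146.7]), array([42.8, 14.8]), np.float64(51.2)]
(48, 56) [559, 45, 56, 61, 425] [760.1 109.1  51.8] [array([762.7, 107.8]), array([ 4.5, 91.8]), np.float64(51.3)]
(48, 56) [291, 135, 41, 81, 3175] [481.    3.   51.5] [array([481. ,   0.8]), array([45. , 93.6]), np.float64(0.1)]
(68, 80) [607, 36, 33, 59, 841] [777.8 115.7  73.1] [array([780.2, 111.2]), array([28.8, 54.1]), np.float64(19.5)]
(68, 80) [385, 130, 33, 85, 2308] [573.4  11.6  73.4] [array([574.8,   9.9]), array([30.8, 90.2]), np.float64(2.3)]
```

View pics/w1.png

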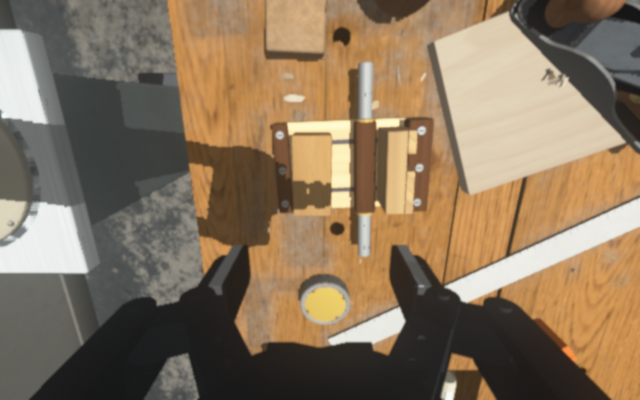

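The wrist view shows the clamp at (350,165) with end stop (282,168), packing (311,175), bar/jaw (366,160), work (397,172), fixed jaw (420,165). The clamp centre is about (527,7) with yaw 0.042. The packing is at (481,1), square to the tool, so I'll grip it now.

move_arm(moves=[{"turn":[0,0,0],"translation":[-3.6,-8.8,35],"hand":0.68},{"turn":[0,0,0],"translation":[0,0,40],"hand":0.68},{"turn":[0,0,0],"translation":[0,0,40],"hand":0.68},{"turn":[0,0,0],"translation":[0,0,30],"hand":0.68},{"turn":[0,0,0],"translation":[0,0,20],"hand":0.68},{"turn":[0,0,0],"translation":[0,0,15],"hand":0.68},{"turn":[0,0,0],"translation":[0,0,10],"hand":0.68},{"turn":[0,0,0],"translation":[0,0,8],"hand":0.68},{"turn":[0,0,0],"translation":[0,0,0],"hand":0.68}], grip_force=40)

```text
time_s: 3.23
eef_pos: [480.8, 1.0, 51.4]
ee_rot: [-0.001, 0.706, 0.708, -0.0]
force: [-0.1, -0.3, -0.1]
grip_width: 0.682
grip_force: 0.0
```

move_arm(moves=[{"turn":[0,0,0],"translation":[0,0,0],"hand":0.4},{"turn":[0,0,0],"translation":[0,0,0],"hand":0.4},{"turn":[0,0,0],"translation":[0,0,0],"hand":0.4},{"turn":[0,0,0],"translation":[0,0,0],"hand":0.4},{"turn":[0,0,0],"translation":[0,0,0],"hand":0.4}])

```text
time_s: 3.65
eef_pos: [481.6, 0.9, 53.0]
ee_rot: [0.001, 0.707, 0.708, 0.0]
force: [-1.6, 0.1, 7.1]
grip_width: 0.516
grip_force: 43.1
```

move_arm(moves=[{"turn":[0,0,0],"translation":[0,0,-15],"hand":0.4},{"turn":[0,0,0],"translation":[0,0,-25],"hand":0.4},{"turn":[0,0,0],"translation":[0,0,-25],"hand":0.4},{"turn":[0,0,0],"translation":[-20,-12,0],"hand":0.4},{"turn":[0,0,0],"translation":[-30,-18,0],"hand":0.4},{"turn":[0,0,0],"translation":[-30,-18,0],"hand":0.4},{"turn":[0,0,0],"translation":[-30,-18,0],"hand":0.4},{"turn":[0,0,0],"translation":[-21,-15,0],"hand":0.4},{"turn":[0,0,0],"translation":[0,0,0],"hand":0.4}])

```text
time_s: 4.4
eef_pos: [398.5, -132.8, 117.4]
ee_rot: [0.0, 0.708, 0.706, -0.0]
force: [-0.7, 0.5, -0.3]
grip_width: 0.516
grip_force: 42.3
```

move_arm(moves=[{"turn":[0,0,0],"translation":[0,0,30],"hand":0.4},{"turn":[0,0,0],"translation":[0,0,25],"hand":0.4},{"turn":[0,0,0],"translation":[0,0,15],"hand":0.4},{"turn":[0,0,0],"translation":[0,0,6],"hand":0.4},{"turn":[0,0,0],"translation":[0,0,4],"hand":0.4},{"turn":[0,0,0],"translation":[0,0,0],"hand":0.4}])

```text
time_s: 4.9
eef_pos: [400.5, -129.9, 37.3]
ee_rot: [-0.0, 0.707, 0.708, -0.0]
force: [-0.0, -0.0, 0.2]
grip_width: 0.514
grip_force: 42.3
```

move_arm(moves=[{"turn":[0,0,0],"translation":[0,0,2.5],"hand":0.4},{"turn":[0,0,0],"translation":[0,0,0],"hand":0.65},{"turn":[0,0,0],"translation":[0,0,0],"hand":0.65},{"turn":[0,0,0],"translation":[0,0,-10],"hand":0.65},{"turn":[0,0,0],"translation":[0,0,-25],"hand":0.65},{"turn":[0,0,0],"translation":[0,0,-40],"hand":0.65},{"turn":[0,0,0],"translation":[0,0,-10],"hand":0.5},{"turn":[0,0,0],"translation":[10,27,0],"hand":0.5},{"turn":[0,0,0],"translation":[15,35,0],"hand":0.5},{"turn":[0,0,0],"translation":[12.5,36.5,0],"hand":0.5}])

```text
time_s: 5.73
eef_pos: [500.0, -91.9, 121.0]
ee_rot: [0.001, 0.707, 0.707, 0.0]
force: [-0.1, -1.0, -1.0]
grip_width: 0.501
grip_force: 0.0
```

move_arm(moves=[{"turn":[0,0,0],"translation":[12.5,36.5,0],"hand":0.4},{"turn":[0,0,0],"translation":[0,11.5,0],"hand":0.4},{"turn":[0,0,-0.04],"translation":[0,0,0],"hand":0.4}])

```text
time_s: 5.98
eef_pos: [549.1, -79.2, 120.0]
ee_rot: [0.001, 0.692, 0.722, 0.0]
force: [0.1, -0.3, -0.7]
grip_width: 0.399
grip_force: 0.0
```

```bash
python3 -c "
from meas import *
run('w2',[(29,38),(38,46),(68,80)])"
```

```text
5.9833 [549.1 -79.2 120. ] [9.000e-04 6.917e-01 7.221e-01 4.000e-04] [-0.354  0.51   1.571  0.     1.059 -0.398] 0.39853618778476074
(29, 38) [97, 204, 73, 105, 5892] [ 402.6 -126.1   33.4] [array([ 401.2, -130.4]), array([45.8, 95.6]), np.float64(0.2)]
(29, 38) [579, 372, 35, 19, 332] [ 818.5 -241.9   33.6] [array([ 818.1, -241.7]), array([28.8,  4.7]), np.float64(38.8)]
(38, 46) [296, 0, 40, 245, 6932] [5.434e+02 2.000e-01 4.100e+01] [array([544.5, -25. ]), array([ 24. , 163.4]), np.float64(2.5)]
(38, 46) [383, 0, 57, 170, 5487] [606.1  12.5  41.4] [array([604. ,   7.2]), array([ 28.4, 103.9]), np.float64(2.5)]
(38, 46) [589, 380, 32, 18, 303] [ 819.1 -241.3   41.9] [array([ 819.1, -241.7]), array([26.4,  4.8]), np.float64(40.1)]
(68, 80) [344, 0, 64, 164, 8475] [573.7   9.6  73.3] [array([575. ,   7.1]), array([30.5, 83.7]), np.float64(2.3)]
```

View pics/w2.png

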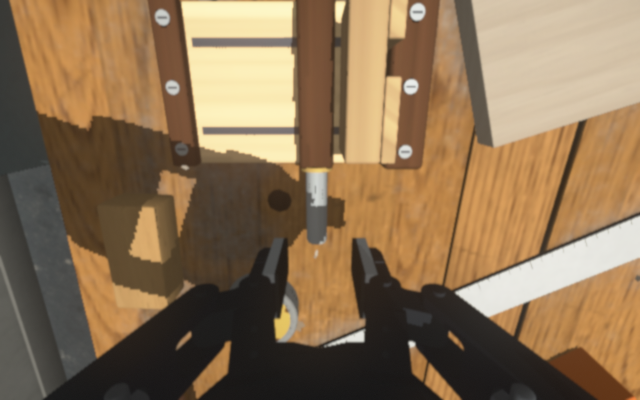

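The picture shows the bar's right end at (316,215), with the fingers straddling it once lowered, and the packing flat at (140,245) clear of the clamp. Lowering over the bar and sliding the jaw back.

move_arm(moves=[{"turn":[0,0,0],"translation":[0,0,25],"hand":0.4},{"turn":[0,0,0],"translation":[0,0,25],"hand":0.4},{"turn":[0,0,0],"translation":[0,0,20],"hand":0.4},{"turn":[0,0,0],"translation":[0,0,10],"hand":0.4},{"turn":[0,0,0],"translation":[0,0,0],"hand":0.4}])

```text
time_s: 6.45
eef_pos: [545.7, -79.8, 38.3]
ee_rot: [-0.002, 0.693, 0.721, -0.001]
force: [-1.0, 0.4, -0.4]
grip_width: 0.402
grip_force: 0.0
```

move_arm(moves=[{"turn":[0,0,0],"translation":[0,-8,0],"hand":0.4},{"turn":[0,0,0],"translation":[0,-8,0],"hand":0.4},{"turn":[0,0,0],"translation":[0,-8,0],"hand":0.4},{"turn":[0,0,0],"translation":[0,-8,0],"hand":0.4},{"turn":[0,0,0],"translation":[0,-8,0],"hand":0.4},{"turn":[0,0,0],"translation":[0,-8,0],"hand":0.4},{"turn":[0,0,0],"translation":[0,-8,0],"hand":0.4},{"turn":[0,0,0],"translation":[0,-8,0],"hand":0.4},{"turn":[0,0,0],"translation":[0,-8,0],"hand":0.4}])

```text
time_s: 7.2
eef_pos: [474.1, -83.0, 40.0]
ee_rot: [0.0, 0.692, 0.721, 0.0]
force: [3.5, -1.0, 2.9]
grip_width: 0.4
grip_force: 1.9
```

move_arm(moves=[{"turn":[0,0,0],"translation":[0,5,0],"hand":0.4},{"turn":[0,0,0],"translation":[0,0,-30],"hand":0.5},{"turn":[0,0,0],"translation":[0,0,-40],"hand":0.7},{"turn":[0,0,0],"translation":[0,0,-30],"hand":0.7},{"turn":[0,0,0],"translation":[22,24.7,0],"hand":0.7},{"turn":[0,0,0],"translation":[22,24.7,0],"hand":0.7},{"turn":[0,0,0],"translation":[22,24.7,0],"hand":0.7},{"turn":[0,0,0],"translation":[22.2,24.8,0],"hand":0.7},{"turn":[0,0,0],"translation":[0,0,0],"hand":0.7},{"turn":[0,0,0],"translation":[0,0,0],"hand":0.7}])

```text
time_s: 8.03
eef_pos: [574.8, 10.6, 138.6]
ee_rot: [-0.001, 0.692, 0.722, -0.001]
force: [0.6, 0.4, 0.5]
grip_width: 0.697
grip_force: 0.0
```

```bash
python3 -c "
from meas import *
run('w3',[(38,46),(66,80)])"
```

```text
8.0333 [574.8  10.6 138.6] [-0.0012  0.6916  0.7222 -0.001 ] [-0.185  0.528  1.485 -0.     1.131 -0.228] 0.6966561498292547
(38, 46) [592, 0, 47, 42, 462] [761.8 147.6  43.4] [array([761.5, 147.2]), array([31.3,  5.1]), np.float64(52.7)]
(38, 46) [536, 17, 104, 128, 1238] [756.2 112.4  41.9] [array([763.2, 108. ]), array([  4.8, 127.4]), np.float64(52.2)]
(38, 46) [176, 49, 15, 41, 328] [474.  105.3  39.1] [array([474.4, 105.8]), array([26.2,  8.2]), np.float64(89.5)]
(38, 46) [176, 91, 46, 193, 4446] [479.   12.5  41.1] [array([478.5,  11.6]), array([ 23.9, 160. ]), np.float64(2.6)]
(38, 46) [329, 136, 49, 130, 4225] [604.2  15.4  41.5] [array([600.1,  10.5]), array([ 36.1, 109.4]), np.float64(2.5)]
(66, 80) [605, 48, 35, 49, 637] [754.8 114.9  69.2] [array([758.1, 116.1]), array([10.4, 39.7]), np.float64(52.3)]
(66, 80) [537, 69, 29, 21, 323] [706.2 106.3  76.3] [array([708.1, 105.3]), array([11.9, 17.7]), np.float64(69.2)]
(66, 80) [297, 155, 46, 122, 4951] [574.2  13.2  73.4] [array([574.9,  10.2]), array([30. , 90.4]), np.float64(2.6)]
```

The jaw value is about 0.071 and the work hasn't moved. I'll grip the top of the block beside the notch.

move_arm(moves=[{"turn":[0,0,0],"translation":[-10,0,20],"hand":0.7},{"turn":[0,0,0],"translation":[0,0,25],"hand":0.7},{"turn":[0,0,0],"translation":[0,0,15],"hand":0.7},{"turn":[0,0,0],"translation":[0,0,11],"hand":0.7},{"turn":[0,0,0],"translation":[0,0,0],"hand":0.6},{"turn":[0,0,0],"translation":[0,0,0],"hand":0.2},{"turn":[0,0,0],"translation":[0,0,0],"hand":0.2},{"turn":[0,0,0],"translation":[0,0,0],"hand":0.2},{"turn":[0,0,0],"translation":[0,0,0],"hand":0.2},{"turn":[0,0,0],"translation":[0,0,0],"hand":0.2}], grip_force=25)

```text
time_s: 8.92
eef_pos: [575.7, -0.8, 69.9]
ee_rot: [0.001, 0.692, 0.722, 0.0]
force: [-3.7, -2.4, 6.4]
grip_width: 0.346
grip_force: 28.0
```

```bash
python3 -c "
from rig import sense
print(sense())"
```

```text
{'time_s': 8.9167, 'joints': array([-2.04642680e-01,  6.18068588e-01,  1.54029560e+00, -5.81125056e-04,
        9.82023445e-01, -2.45478493e-01]), 'dq': array([ 1.89060421e-03,  1.36765719e-03, -4.49489971e-04, -8.22892943e-05,
        2.50331685e-03, -1.66873715e-04]), 'tau': array([ 1.16676126e+00, -4.67559671e+01, -2.07505667e+01,  5.34013901e-01,
       -7.32729770e-01,  9.83962418e-04]), 'eef_pos': array([575.6732739 ,  -0.81804155,  69.89444527]), 'ee_rot': array([6.38847810e-04, 6.92406301e-01, 7.21507514e-01, 1.15449237e-04]), 'force': array([-3.66848522, -2.37200848,  6.41555422]), 'wrist_torque': array([-0.36963396,  0.49338727, -0.03910502]), 'grip_force': 28.00138145685196, 'grip_width': 0.34642924537615183}
```

move_arm(moves=[{"turn":[-0.03,0,0],"translation":[0,-1.5,-1.5],"hand":0.2},{"turn":[-0.06,0,0],"translation":[0,-3.1,-1],"hand":0.2},{"turn":[-0.06,0,0],"translation":[0,-3.1,-1],"hand":0.2},{"turn":[-0.06,0,0],"translation":[0,-3.1,-1],"hand":0.2},{"turn":[-0.06,0,0],"translation":[0,-3.1,-1],"hand":0.2},{"turn":[-0.06,0,0],"translation":[0,-3.1,-1],"hand":0.2},{"turn":[-0.06,0,0],"translation":[0,-3.1,-1],"hand":0.2}])

```text
time_s: 9.5
eef_pos: [554.5, -1.4, 73.3]
ee_rot: [0.136, 0.679, 0.707, 0.141]
force: [-0.2, -0.1, -2.0]
grip_width: 0.347
grip_force: 26.9
```

```bash
python3 -c "
from rig import sense
s=sense();print(s['joints'].round(3),s['eef_pos'],s['force'],s['ee_rot'],s['grip_width'])"
```

```text
[-0.264  0.451  1.891  0.273  0.437 -0.531] [554.48307078  -1.39063839  73.28189521] [-0.21226635 -0.05282773 -1.99555926] [0.13559454 0.67918227 0.70748454 0.14068117] 0.34720785793347475
```

move_arm(moves=[{"turn":[-0.06,0,0],"translation":[0,-3.1,-1],"hand":0.2},{"turn":[-0.06,0,0],"translation":[0,-3.1,-1],"hand":0.2},{"turn":[-0.05,0,0],"translation":[0,-2.6,-0.8],"hand":0.2},{"turn":[0,0,0],"translation":[0,0,0],"hand":0.2}])

```text
time_s: 9.83
eef_pos: [545.6, -0.5, 71.3]
ee_rot: [0.184, 0.667, 0.695, 0.195]
force: [-0.3, -0.6, -1.3]
grip_width: 0.348
grip_force: 26.9
```

```bash
python3 -c "
from rig import sense
s=sense();print(s['joints'].round(3),s['eef_pos'],s['force'],s['ee_rot'],s['grip_width'])"
```

```text
[-0.294  0.422  2.015  0.758  0.256 -1.031] [ 5.45634679e+02 -5.33671410e-01  7.12780909e+01] [-0.30361227 -0.55755925 -1.33219836] [0.18410315 0.66675831 0.69534771 0.19501524] 0.34766178596320607
```

move_arm(moves=[{"turn":[0,0,0],"translation":[0,0,0],"hand":0.45},{"turn":[0,0,0],"translation":[0,-2,0],"hand":0.6},{"turn":[0,0,0],"translation":[0,-4,0],"hand":0.75},{"turn":[0,0,0],"translation":[0,-4,0],"hand":0.85},{"turn":[0,0,0],"translation":[0,0,0],"hand":0.85},{"turn":[0,0,0],"translation":[0,0,0],"hand":0.85}])

```text
time_s: 10.33
eef_pos: [538.7, -1.2, 66.9]
ee_rot: [0.185, 0.666, 0.696, 0.195]
force: [-1.4, 0.2, 0.4]
grip_width: 0.846
grip_force: 0.4
```

Run:
```python
from h import *
c=cap('top');W=cloud(c)
S=W[185:262,310:365];Z=S[...,2]
for lo,hi in [(44,52),(52,60),(60,75)]:
    m=(Z>lo)&(Z<hi)
    if m.sum()>5: print(lo,hi,m.sum(),S[m].mean(0).round(),S[m].min(0).round(),S[m].max(0).round())
c2=cap('scene')
a=cv2.resize(c['image'][180:260,290:390],(500,400));b=cv2.resize(c2['image'][150:230,290:390],(500,400))
cv2.imwrite('pics/t4.png',np.vstack([a,b])[:, :][::1] if 0 else np.hstack([cv2.resize(a,(400,320)),cv2.resize(b,(400,320))]))
print(c['s']['eef_pos'],c['s']['force'],c['s']['joints'])
```

```text
44 52 133 [550.  23.  47.] [474. -40.  44.] [615.  82.  52.]
52 60 109 [537.  26.  56.] [513. -34.  52.] [562.  54.  60.]
60 75 92 [529.  22.  65.] [518. -34.  60.] [548.  55.  71.]
[538.66156395  -1.21697508  66.88235588] [-1.35491484  0.18567947  0.35408418] [-0.29991935  0.42072748  2.03702891  0.82129925  0.24335599 -1.10201015]
```

View pics/t4.png

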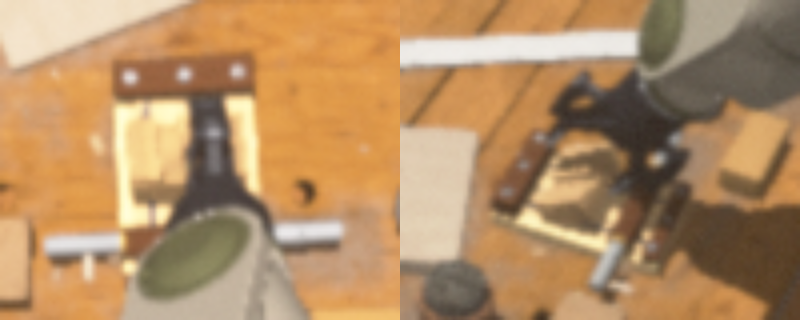

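The block leans notch side up on the near finger (left half about (155,165)). I'll withdraw along the tool axis so it falls flat.

move_arm(moves=[{"turn":[0,0,0],"translation":[0,0,-12],"hand":0.85},{"turn":[0,0,0],"translation":[0,0,-20],"hand":0.85},{"turn":[0,0,0],"translation":[0,0,-20],"hand":0.85},{"turn":[0,0,0],"translation":[0,0,-20],"hand":0.85},{"turn":[0,0,0],"translation":[0,0,-20],"hand":0.85},{"turn":[0.06,0,0],"translation":[0,0,0],"hand":0.6},{"turn":[0.1,0,0],"translation":[0,0,0],"hand":0.4},{"turn":[0.1,0,0],"translation":[0,0,0],"hand":0.4},{"turn":[0.1,0,0],"translation":[0,0,0],"hand":0.4},{"turn":[0.1,0,0],"translation":[0,0,0],"hand":0.4}])

```text
time_s: 11.27
eef_pos: [491.2, -4.1, 146.5]
ee_rot: [0.028, 0.692, 0.721, 0.029]
force: [-0.4, -0.2, 0.3]
grip_width: 0.4
grip_force: 0.0
```

move_arm(moves=[{"turn":[0.07,0,0],"translation":[0,0,0],"hand":0.4},{"turn":[0,0,0],"translation":[0,0,0],"hand":0.4}])

```text
time_s: 11.43
eef_pos: [492.4, -3.9, 145.8]
ee_rot: [0.004, 0.692, 0.722, 0.005]
force: [0.2, 0.2, -0.1]
grip_width: 0.399
grip_force: 0.0
```

```bash
python3 -c "
from meas import *
run('w5',[(38.5,44),(45,52),(60,75)])"
```

```text
11.4333 [492.4  -3.9 145.8] [0.0039 0.6917 0.7222 0.0049] [-0.249  0.349  1.743  0.005  1.038 -0.294] 0.39877492966619493
(38.5, 44) [285, 113, 31, 152, 3946] [478.2   8.5  41.4] [array([478.1,   0.6]), array([ 23.5, 129.3]), np.float64(2.2)]
(38.5, 44) [431, 121, 51, 129, 4304] [602.8  14.6  41.5] [array([603.7,  10.3]), array([ 28.1, 109.1]), np.float64(2.5)]
(45, 52) [331, 132, 75, 32, 2306] [528.1  42.7  47.5] [array([528.6,  42.3]), array([56.3, 23.9]), np.float64(2.3)]
(45, 52) [331, 185, 71, 56, 3743] [530.9  -9.9  47.6] [array([531.2, -11.3]), array([56.1, 48.2]), np.float64(2.8)]
```

View pics/w5.png

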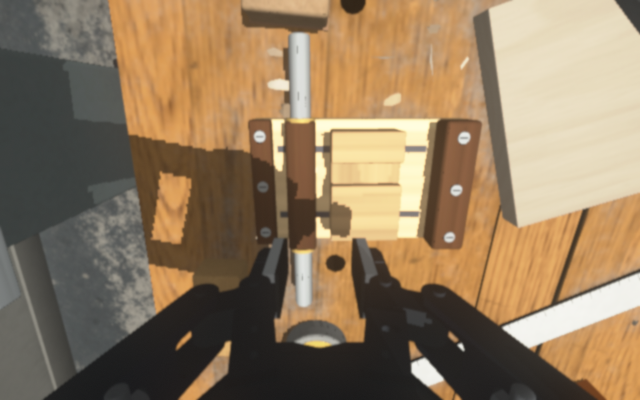

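The picture shows the block flat with its notch up at (366,185), square between the open jaw (300,185) and the fixed jaw (455,185). Next I'll straddle the bar again and slide the jaw up.

move_arm(moves=[{"turn":[0,0,0],"translation":[-38,-7,0],"hand":0.4},{"turn":[0,0,0],"translation":[-39.5,-7.2,0],"hand":0.4},{"turn":[0,0,0],"translation":[0,0,35],"hand":0.4},{"turn":[0,0,0],"translation":[0,0,35],"hand":0.4},{"turn":[0,0,0],"translation":[0,0,25],"hand":0.4},{"turn":[0,0,0],"translation":[0,0,11],"hand":0.4},{"turn":[0,0,0],"translation":[0,0,0],"hand":0.4},{"turn":[0,0,0],"translation":[0,0,0],"hand":0.4}])

```text
time_s: 12.15
eef_pos: [481.1, -81.2, 39.3]
ee_rot: [0.004, 0.692, 0.722, 0.006]
force: [0.4, -0.3, 0.4]
grip_width: 0.399
grip_force: 0.0
```

move_arm(moves=[{"turn":[0,0,0],"translation":[0,5,0],"hand":0.4},{"turn":[0,0,0],"translation":[0,5,0],"hand":0.4},{"turn":[0,0,0],"translation":[0,5,0],"hand":0.4},{"turn":[0,0,0],"translation":[0,5,0],"hand":0.4},{"turn":[0,0,0],"translation":[0,5,0],"hand":0.4},{"turn":[0,0,0],"translation":[0,5,0],"hand":0.4},{"turn":[0,0,0],"translation":[0,5,0],"hand":0.4},{"turn":[0,0,0],"translation":[0,5,0],"hand":0.4},{"turn":[0,0,0],"translation":[0,5,0],"hand":0.4},{"turn":[0,0,0],"translation":[0,0,0],"hand":0.4}])

```text
time_s: 12.98
eef_pos: [527.4, -79.2, 39.6]
ee_rot: [0.004, 0.692, 0.722, 0.006]
force: [-0.6, 1.5, 1.3]
grip_width: 0.4
grip_force: 0.0
```

move_arm(moves=[{"turn":[0,0,0],"translation":[0,2,0],"hand":0.4},{"turn":[0,0,0],"translation":[0,2,0],"hand":0.4},{"turn":[0,0,0],"translation":[0,1,0],"hand":0.4},{"turn":[0,0,0],"translation":[0,1,0],"hand":0.4},{"turn":[0,0,0],"translation":[0,0,0],"hand":0.4}])

```text
time_s: 13.4
eef_pos: [532.3, -78.9, 39.5]
ee_rot: [0.003, 0.692, 0.722, 0.006]
force: [-3.9, -0.6, -0.3]
grip_width: 0.4
grip_force: 1.5
```

move_arm(moves=[{"turn":[0,0,0],"translation":[0,1,0],"hand":0.4},{"turn":[0,0,0],"translation":[0,1,0],"hand":0.4},{"turn":[0,0,0],"translation":[0,0,0],"hand":0.4}])

```text
time_s: 13.65
eef_pos: [534.3, -78.8, 39.6]
ee_rot: [0.003, 0.692, 0.722, 0.006]
force: [-3.4, -1.0, -2.0]
grip_width: 0.396
grip_force: 1.6
```

move_arm(moves=[{"turn":[0,0,0],"translation":[0,1,0],"hand":0.4},{"turn":[0,0,0],"translation":[0,1,0],"hand":0.4},{"turn":[0,0,0],"translation":[0,0,0],"hand":0.4}])

```text
time_s: 13.9
eef_pos: [535.2, -78.8, 39.4]
ee_rot: [0.002, 0.691, 0.722, 0.005]
force: [-9.5, -2.6, 0.9]
grip_width: 0.403
grip_force: 4.9
```

Force is rising: contact. One more small push, then back off, lift clear and check.

move_arm(moves=[{"turn":[0,0,0],"translation":[0,1,0],"hand":0.4},{"turn":[0,0,0],"translation":[0,1,0],"hand":0.4},{"turn":[0,0,0],"translation":[0,0,0],"hand":0.4},{"turn":[0,0,0],"translation":[0,0,0],"hand":0.4}])

```text
time_s: 14.23
eef_pos: [535.5, -78.7, 39.3]
ee_rot: [0.0, 0.691, 0.723, 0.003]
force: [-20.0, -4.8, 7.6]
grip_width: 0.401
grip_force: 9.8
```

move_arm(moves=[{"turn":[0,0,0],"translation":[0,-6,0],"hand":0.4},{"turn":[0,0,0],"translation":[0,-6,0],"hand":0.4},{"turn":[0,0,0],"translation":[0,0,-10],"hand":0.4},{"turn":[0,0,0],"translation":[0,0,-30],"hand":0.4},{"turn":[0,0,0],"translation":[0,0,-40],"hand":0.4},{"turn":[0,0,0],"translation":[20,-30,-20],"hand":0.4},{"turn":[0,0,0],"translation":[20,-20,0],"hand":0.4},{"turn":[0,0,0],"translation":[0,0,0],"hand":0.4},{"turn":[0,0,0],"translation":[0,0,0],"hand":0.4}])

```text
time_s: 14.98
eef_pos: [473.6, -41.3, 140.5]
ee_rot: [0.005, 0.691, 0.723, 0.007]
force: [1.4, 0.0, 0.4]
grip_width: 0.4
grip_force: 0.0
```

```bash
python3 -c "
from meas import *
run('w6',[(29,38),(38.5,44),(45,52)])"
```

```text
14.9833 [473.6 -41.3 140.5] [0.0049 0.6913 0.7226 0.0066] [-0.338  0.321  1.799  0.009  1.007 -0.388] 0.4002527929963211
(29, 38) [376, 0, 10, 66, 395] [512.2  84.2  34.9] [array([512.6,  84.3]), array([ 3.9, 41.7]), np.float64(2.8)]
(29, 38) [276, 177, 19, 32, 356] [446.8 -36.8  29.9] [array([446.7, -37. ]), array([14.6, 27.5]), np.float64(2.1)]
(29, 38) [207, 240, 52, 52, 2032] [ 398.9 -102.1   33.5] [array([ 401.2, -107.4]), array([45.4, 49.7]), np.float64(0.8)]
(29, 38) [601, 380, 39, 20, 333] [ 812.8 -246.5   33. ] [array([ 811.8, -246.8]), array([43.3,  6.2]), np.float64(38.8)]
(38.5, 44) [365, 63, 41, 187, 4853] [521.8   8.   41.2] [array([523. ,  -8.4]), array([ 24.6, 146.6]), np.float64(2.5)]
(38.5, 44) [462, 69, 60, 144, 4674] [603.8  14.8  41.4] [array([603.7,  10.2]), array([ 28.1, 109.4]), np.float64(2.1)]
(45, 52) [405, 79, 83, 36, 2831] [560.   44.1  47.4] [array([560.4,  43.9]), array([56.2, 23.6]), np.float64(2.5)]
(45, 52) [397, 140, 81, 62, 4523] [562.3  -9.1  47.5] [array([562.7, -10.1]), array([56.6, 48. ]), np.float64(2.4)]
```

View pics/w6.png

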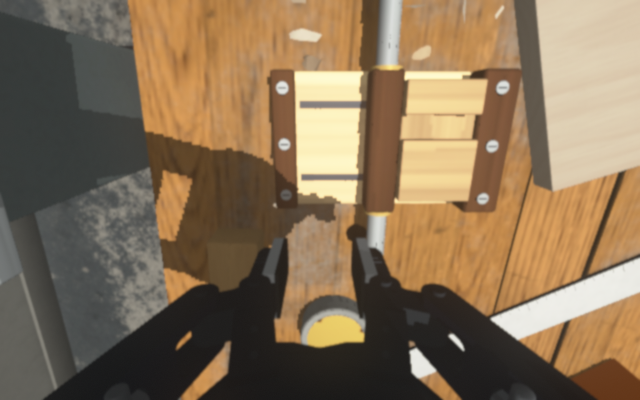

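The picture shows the block notch up at (440,140), tight between the jaw (385,140) and the fixed jaw (492,140). The measured jaw gap is about 56 mm, the block's width. The packing is lying on the bench and the arm is clear.

```bash
python3 -c "
from rig import finish_job
print(finish_job())"
```

```text
the job is handed in; nothing more can be done
None
```

I turned the notched block over: it lies flat, notch up, and snug and square between the jaws. The packing block is on the bench clear of the clamp, and I handed the job in at about 15 s. The hand-in returned no verdict, so these results are from my own camera measurements.

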